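# Close the slide-staining chamber with its hook-in lid

## Task

Close the staining chamber with the lid that lies beside it: tilt the lid, hook its tongue under the keeper lip of the chamber while the lid is still tilted, then swing it down and press the free edge until the spring catch snaps over it and the lid lies flat and fully home. Do not disturb the timer, the dropper bottle or the petri dish.

Things in the scene. Friction and masses are not known exactly. Their poses are not given: they have to be found in the camera images.
- chamber: White open tray, 140 x 160 mm, fixed, glass slides inside. Origin: centre of its underside; z up; x runs from the keeper side (-x, nearer the robot) to the catch side (+x). A ledge all round inside, top at z = 30 mm, carries the closed lid. The lid's recess lies between side rims at y = +-73.5 mm (tops z = 37) and the front wall at x = 64 mm (top z = 36).
- slot (a point): Middle of the back of the slot under the keeper lip, on the ledge: x = -64, y = 0, z = 30 mm in the chamber's frame, same axes. The slot is open to +x, 88 mm wide in y, 10 mm high, its back wall at this point. The ledge under it is 18 mm wide (x = -64 to -46); the lip (5 mm thick, top z = 45) overhangs the inner 8 mm of it, to x = -56.
- catch (a joint): Spring catch sliding outward (chamber's +x): 0 m at rest, at most 0.009; spring 2 N at rest, 4 N at 5 mm. A hooked lid let go lies on the catch's sloping face at about 7 degrees; pressing its free edge down (roughly 5 to 15 N) drives the catch back till it snaps over the edge.
- catch_nose (a point): Lower tip of the catch's nose, in the middle of the chamber's +x side: at rest x = 57, y = 0, z = 37 mm in the chamber's frame, same axes. The catch is 30 mm wide in y; its steep face rises outward from here to 6 mm further out at z = 46 mm (its top).
- lid_grip (a point): Grey lid, 125 x 140 mm, plate 5 mm thick, about 120 g, lying flat at the start. Point: centre of the fin on the plate, 21 mm above the lid's underside. Fin: 12 mm thick in x, 60 long in y, 32 high (top 37 above the underside). z up out of the plate, x from tongue (-x) to free edge (+x). Tongue tip at x = -75 mm from this point, plate from -66 to +50, y = +-70.
- lid_tongue (a point): Middle of the tip of the lid's tongue, at its lower edge; axes as lid_grip. The tongue sticks out 9 mm from the plate on the lid's -x side, is 80 mm wide in y and 5 mm thick. Closed, this point lies near x = -63, y = 0, z = 30 mm in the chamber's frame.
- lid_front (a point): Middle of the lid's free edge (+x side, opposite the tongue), on the upper face of the plate; axes as lid_grip. Closed, it lies near x = 62, y = 0, z = 35 mm in the chamber's frame.
- timer: Bystander: small timer, 58 x 66 x 19 mm, lying on the table; origin at the centre of its underside.
- dropper: Bystander: small bottle with a pipette cap, 28 mm wide, 84 mm tall, standing; origin at the centre of its underside.
- petri: Bystander: covered petri dish, 61 mm wide, 14 mm tall; origin at the centre of its underside.
Not all that is in view belongs to the job. What is shaped like the part that bears lid_grip but yellow is not meant.

How it is judged:
By the outcome, as a careful person would: the job done as asked, in the order asked, and still so for the second after the job is handed in, with the robot touching nothing.
It also fails if it takes over 45 s, if anything falls off the work surface, if the arm or the gripper's body presses on something with over 40 N, if the wrist force passes 120 N, or if a joint passes its speed limit or range.

## Robot

A 7-joint arm with a two-finger parallel gripper is mounted at the origin on a cart in front of the work surface, level with it; the furniture and walls round the work are solid. World frame = base frame: x ahead of the robot, y to its left, z up, the work surface at z = 0. Lengths are in m, angles in rad, forces in N, time in s.
With the tool pointing down it reaches from about 0.425 to 0.95 m from the base axis. Payload 4.7 kg.
Tool frame: the origin (TCP) lies midway between the tips of the shut fingers; the grasp point (between the pads) lies 19 mm behind it; z points along the fingers, y is the line along which they close (so a half turn about z gives the same grasp; the last joint's range is limited). The gripper opens to 85 mm and grips with 20 to 120 N. Pads are 22 mm wide; open, the fingers measure 114 mm over their backs; the gripper's body (76 mm by 85 mm) begins 54 mm behind the grasp point. The pads swing forward as they close: fully open they stand 13 mm farther back than shut.
Start: joints at [-1.295, 0.469, -0.049, 1.532, 0.024, 1.141, -0.082], TCP at [0.203, 0.644, 0.231] pointing down, gripper open.
Joint ranges: [-2.59, 2.59], [-0.33, 1.99], [-1.39, 1.29], [0.1, 2.45], [-1.04, 4.18], [0.21, 1.99], [-2.66, 2.66]. Speed limits (rad/s): [2.57, 2.57, 3.14, 3.14, 3.14, 3.14, 3.14].

## Interface

Orientations are given as a rotation vector (axis times angle).
In Python, from bench import bot, capture, camera_params, workorder gives the robot as it stands. The module is installed in compiled form; this text tells all that it offers.
- The arm moves only by the tool drive_tool, never from a script. Its argument "increments" is text: rows parted by semicolons, each of 6 numbers parted by spaces: the shift along the tool's x, y, z as a fraction of full scale, then the turn, a rotation vector about the tool's x, y, z as a fraction of full scale. In form: x y z ax ay az; .... A call has exactly 5 rows; each row is the pose to reach, as a shift and turn from the pose commanded when the call began, along the tool's axes at that moment, turning the shorter way round; what a row does not reach only later rows make up. Full scale, the value 1, is 100 mm for a shift and 180 degrees for a turn. A row lasts 1/8 s, in which the tool goes at most 62.5 mm and 10.7 degrees, less where a joint would pass 70% of its speed; a pose out of reach is approached as far as the arm can. A call with a number of a shift or a turn outside -1 to 1 is refused whole. A call with a gripper value outside its range is refused whole. "jaw" is the closure, from -1 (fully open) to 1 (shut), so that 0 is half open, set as the call begins (left out, the last holds). The fingers move at their own pace and stop on an object; "grip_force" is the grip in N (left out, the last holds). Time passes only in rows, so rows that repeat a pose let the fingers close, or fill a call up. It gives the time, the measured TCP pose, the force, the opening and the grip force at its end, in the units of the state.
- bot.get_state(): the state, without advancing time (a new reading comes with each control period).
- capture(name): name is "side" or "top"; returns the picture (480x640x3 uint8, red, green, blue); there is no depth.
- camera_params(name): a dict with "K" (3x3 intrinsics, pixels), "extrinsics" (4x4, takes a point from camera to world coordinates). Camera axes: x right, y up, looking along -z (the intrinsics and any distortion apply to the point x, -y, -z); pixel columns grow to the right and rows downward; lengths in m; the calibration is good to about 2 mm. A picture is of the moment at which its call begins. camera_params takes no time and is no camera call.
- workorder.finish_job(): hands the job in; it is judged then, once.
The state is a dict: "time": time; "q": joint angles; "joint_velocities": joint speeds; "effort": joint torques, N m; "ee_pos": TCP position; "eef_rot": TCP orientation; "contact_force": force on the tool from outside, world axes, zero at the start; "moment": the same for the moment, N m; "opening": opening from 0.0 (shut) to 1.0 (fully open); "grip_force": force on a finger pad.
Only numpy, scipy, OpenCV 4.12 (cv2) and the standard library are available. Lean on these libraries where they do the work, as an engineer would, in place of code of your own. Each camera call takes 0.05 s, during which the arm holds its last target. There are 200 camera calls.

## Working session

There is one attempt and no reset: what is moved stays moved. The work goes in short steps, Python scripts to look and compute and a tool call to move; the robot and the scene stay as the last step left them, time stands still between calls to the robot, and variables do not carry over. Pictures are saved under pics/ and viewed, at most 10 in all, crops included, and the job is handed in when it is done.

Besides the shell and the picture viewer there is one more tool, called by a JSON object that holds its "method" and its "body". drive_tool: Moves the arm, as the interface text tells. Shift numbers are shares of 100 mm and turn numbers shares of 180 degrees, none past 1 either way. Its arguments: {"type":"object","properties":{"increments":{"type":"string"},"jaw":{"type":"number"},"grip_force":{"type":"number"}},"required":["increments"]}

```bash
mkdir -p pics
python3 - <<'E'
from bench import bot,capture,camera_params
import cv2
for n in("side","top"):
    cv2.imwrite(f"pics/{n}0.png",capture(n)[:,:,::-1]); p=camera_params(n); print(n,p)
print(bot.get_state())
E
```

```text
side {'K': array([[521.51432584,   0.        , 318.62653171],
       [  0.        , 521.51432584, 238.96186329],
       [  0.        ,   0.        ,   1.        ]]), 'extrinsics': array([[-0.91050457, -0.18378011,  0.37041368,  0.94723791],
       [ 0.41321778, -0.4374316 ,  0.79868934,  0.77763186],
       [ 0.01524744,  0.88027181,  0.47422468,  0.57434483],
       [ 0.        ,  0.        ,  0.        ,  1.        ]])}
top {'K': array([[518.57037262,   0.        , 324.46196772],
       [  0.        , 518.57037262, 233.0043852 ],
       [  0.        ,   0.        ,   1.        ]]), 'extrinsics': array([[-0.0088747 ,  0.99517563, -0.0977072 ,  0.43535906],
       [-0.99993058, -0.00958931, -0.00684662, -0.08844979],
       [-0.00775053,  0.09763966,  0.99519165,  1.45386486],
       [ 0.        ,  0.        ,  0.        ,  1.        ]])}
{'time': 0.1, 'q': array([-1.29492555,  0.46936374, -0.04858926,  1.53359361,  0.02407582,
        1.14100303, -0.08231976]), 'joint_velocities': array([-1.42835217e-03, -8.68907697e-04,  1.65155401e-03, -8.14984342e-05,
        2.02000388e-04,  7.04836218e-04, -4.60038542e-04]), 'effort': array([ 3.07796799e-04, -5.11515248e+01, -4.70643234e-02, -2.38390106e+01,
        1.07620066e-02,  4.38545583e-03, -6.41430290e-06]), 'ee_pos': array([0.20237371, 0.64338664, 0.23035624]), 'eef_rot': array([-4.76855980e-01, -3.10495990e+00,  2.77813676e-03]), 'contact_force': array([-0.39327758,  0.11433884,  0.54683327]), 'moment': array([-0.06191357, -0.00936861, -0.00866767]), 'grip_force': 0.0, 'opening': 1.0036310911873232}
```

View pics/top0.png

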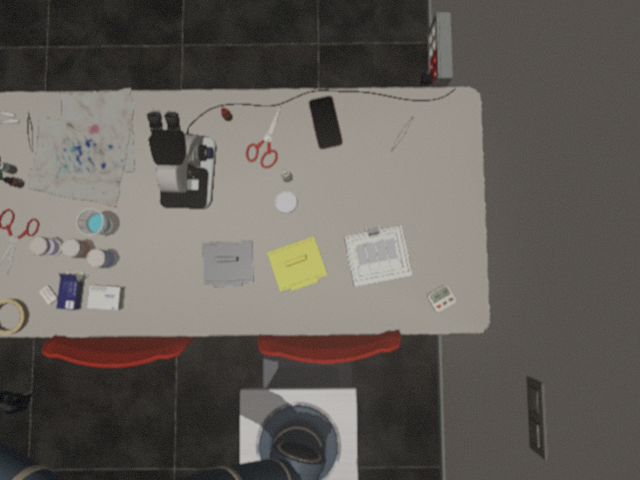

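View pics/side0.png

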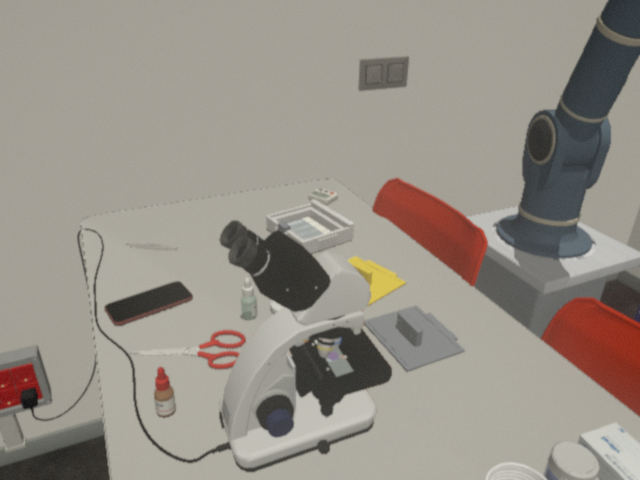

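The top view shows two lid-shaped things. The grey one is at (228,262) and the yellow one at (297,262). The grey one fits the description; the yellow is the decoy. The chamber is at (378,256) with its catch towards the top (374,231), the timer at (441,298), the petri dish at (286,202) and the dropper at (287,176). I'll confirm with an enlarged crop.

```bash
cat > h.py <<'E'
import numpy as np,cv2
from bench import bot,capture,camera_params
def ray(n,u,v):
    p=camera_params(n);K=p["K"];E=p["extrinsics"]
    d=np.array([(u-K[0,2])/K[0,0],-(v-K[1,2])/K[1,1],-1]); return E[:3,3],E[:3,:3]@d
def pz(n,u,v,z):
    o,d=ray(n,u,v); return o+d*(z-o[2])/d[2]
def proj(n,P):
    p=camera_params(n);K=p["K"];E=p["extrinsics"]
    c=(np.atleast_2d(P)-E[:3,3])@E[:3,:3]; return np.c_[K[0,2]+K[0,0]*c[:,0]/-c[:,2],K[1,2]+K[1,1]*c[:,1]/c[:,2]]
E
python3 - <<'E'
import cv2
im=cv2.imread("pics/top0.png")
a=cv2.resize(im[222:302,192:262],None,fx=5.7,fy=5.7,interpolation=cv2.INTER_CUBIC)
b=cv2.resize(im[222:302,340:410],None,fx=5.7,fy=5.7,interpolation=cv2.INTER_CUBIC)
cv2.imwrite("pics/crop0.png",cv2.hconcat([a,b]))
E
```

```text
(no output)
```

View pics/crop0.png

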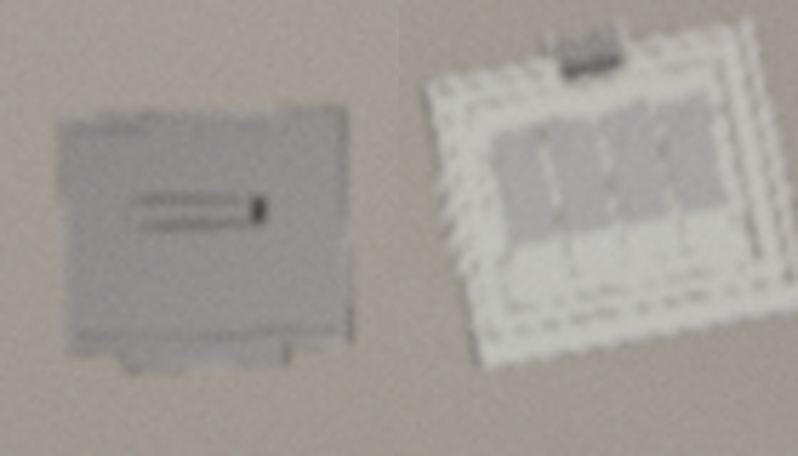

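```bash
cat > fit.py <<'E'
from h import *
from scipy.optimize import least_squares
def T(p,P):
    c,s=np.cos(p[2]),np.sin(p[2]); P=np.array(P,float); return np.c_[p[0]+c*P[:,0]-s*P[:,1],p[1]+s*P[:,0]+c*P[:,1],P[:,2]]
def contour(mask,box):
    m=np.zeros_like(mask);u0,u1,v0,v1=box;m[v0:v1,u0:u1]=mask[v0:v1,u0:u1]
    cs=cv2.findContours(cv2.morphologyEx(m,cv2.MORPH_OPEN,np.ones((3,3),np.uint8)),cv2.RETR_EXTERNAL,cv2.CHAIN_APPROX_NONE)[0]
    return max(cs,key=cv2.contourArea)[:,0,:]
def fit(n,pts,hullP,p0,shrink=.5):
    def r(p):
        h=cv2.convexHull(proj(n,T(p,hullP)).astype(np.float32))
        return [cv2.pointPolygonTest(h,(float(a),float(b)),True)-shrink for a,b in pts]
    s=least_squares(r,p0,loss="soft_l1",f_scale=.5,diff_step=1e-4,x_scale=[.01,.01,.05]); return s.x,np.median(np.abs(s.fun))
box=lambda x0,x1,y,z:[(x,s*y,z) for x in(x0,x1) for s in(1,-1)]
LID=box(-.066,.050,.070,.005)+box(-.066,.050,.070,0)
CH=box(-.07,.07,.08,0)+box(-.07,.07,.08,.036)
E
cat > m1.py <<'E'
from fit import *
im=np.mean([capture("top").astype(float) for _ in range(4)],0)
t=im[300:325,200:400].mean((0,1)); print("table",t, "lid",im[270:278,215:245].mean((0,1)),"ch",im[268:275,360:370].mean((0,1)))
rb=cv2.GaussianBlur(im[:,:,0]-im[:,:,2],(0,0),.7); tb=t[0]-t[2]; lb=(im[270:278,215:245,0]-im[270:278,215:245,2]).mean()
lm=((rb<(tb+lb)/2)).astype(np.uint8)*255
cm=(im.mean(2)>(t.mean()+im[268:275,360:370].mean())/2).astype(np.uint8)*255
for nm,m,b,H,p0,z in(("lid",lm,(195,260,232,300),LID,pz("top",228,262,.005),0),("ch",cm,(338,418,220,292),CH,pz("top",378,256,.03),0)):
    c=contour(m,b); p,e=fit("top",c,H,[p0[0],p0[1],.0 if nm=="lid" else .17]); print(nm,p.round(4),"res",e,cv2.minAreaRect(c))
    np.save(nm+".npy",p)
    s=cv2.cvtColor(capture("side"),cv2.COLOR_RGB2BGR) if nm=="lid" else s
    F=box(-.006,.006,.03,.037)+box(-.006,.006,.03,.005) if nm=="lid" else box(-.07,.07,.08,.037)
    for q in proj("side",T(p,H)): cv2.circle(s,tuple((q*16).round().astype(int)),24,(0,0,255),-1,shift=4)
    for q in proj("side",T(p,F)): cv2.circle(s,tuple((q*16).round().astype(int)),24,(255,0,0),-1,shift=4)
cv2.imwrite("pics/side1.png",cv2.resize(s[180:380,250:480],None,fx=3,fy=3))
for nm,u,v,z in(("timer",441,298,.019),("petri",286,202,.014),("dropper",287,176,.084)): print(nm,pz("top",u,v,z).round(3))
print("yellow",pz("top",297,262,.03).round(3))
E
python3 m1.py
```

```text
table [157.58155 152.3098  143.58315] lid [145.48854167 143.38541667 142.59375   ] ch [189.46785714 189.67142857 183.35357143]
lid [0.5059 0.1939 0.0136] res 0.1945590832954346 ((227.5, 263.5), (45.0, 49.0), 90.0)
ch [ 0.5101 -0.2245  0.1782] res 0.8477796926602967 ((378.22723388671875, 255.92376708984375), (50.73584747314453, 58.62174987792969), 79.04593658447266)
timer [ 0.394 -0.397  0.019]
petri [0.665 0.029 0.014]
dropper [0.725 0.02  0.084]
yellow [ 0.496 -0.003  0.03 ]
```

View pics/side1.png

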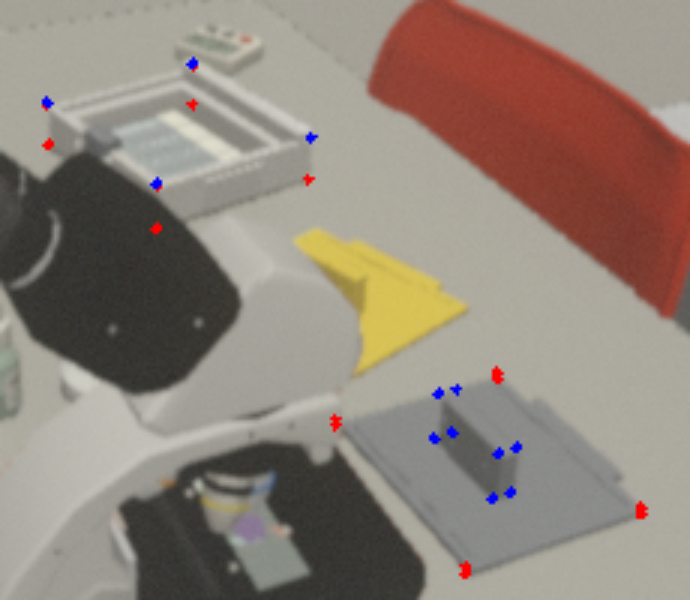

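The crop and the side view confirm the grey lid: its fin runs along world y and its tongue faces the robot. My projected corners match both objects to within 1–2 px (1–3 mm). I'll refine the chamber fit and plan the approach.

```bash
cat > plan.py <<'E'
import numpy as np
from bench import bot
from scipy.spatial.transform import Rotation as R
def down(yaw,tilt=0):  # tool y along (cos yaw, sin yaw), z down; tilt: lid free edge (+y tool) up
    c,s=np.cos(yaw),np.sin(yaw)
    b=np.array([[s,c,0],[-c,s,0],[0,0,-1.]]); return R.from_matrix(b)*R.from_rotvec([-tilt,0,0])
def plan(wps,start=None):
    st=bot.get_state(); p,r=(np.array(st["ee_pos"]),R.from_rotvec(st["eef_rot"])) if start is None else start
    for P,Q,n in wps:   # n calls for this leg
        P=np.array(P); p0,r0=p,r; rv=(r0.inv()*Q).as_rotvec()
        for k in range(1,n+1):
            e=p0+(P-p0)*k/n; q=r0*R.from_rotvec(rv*k/n)
            s=np.r_[r.inv().apply(e-p)/.1,(r.inv()*q).as_rotvec()/np.pi].round(3)
            print("; ".join(" ".join(f"{v:.3f}" for v in s*j/5) for j in range(1,6)))
            assert abs(s).max()<=1
            p=p+r.apply(s[:3]*.1); r=r*R.from_rotvec(s[3:]*np.pi)
    print("end",p.round(4),r.as_rotvec().round(3)); return p,r
E
python3 - <<'E'
from fit import *
from plan import *
im=np.mean([capture("top").astype(float) for _ in range(4)],0)
for th in(165,172):
    m=(im.mean(2)>th).astype(np.uint8)*255; m=cv2.morphologyEx(m,cv2.MORPH_CLOSE,np.ones((5,5),np.uint8))
    c=contour(m,(338,418,220,292)); c=cv2.convexHull(c.reshape(-1,1,2))[:,0]
    for sh in (0,.5):
        p,e=fit("top",c,CH,[.51,-.2245,.185],sh); print(th,p.round(4),e)
print("catch dark px at z=.046",pz("top",373.5,231,.046))
L=np.load("lid.npy")
Q=down(L[2]); plan([([L[0],L[1],.20],Q,5),([L[0],L[1],.07],Q,2)])
E
```

```text
165 [ 0.5118 -0.2243  0.1855] 0.34292464129607825
165 [ 0.5115 -0.2245  0.1777] 0.6391870311639025
172 [ 0.5113 -0.2239  0.1801] 0.32333190732416306
172 [ 0.5105 -0.2248  0.1864] 0.3286545880546985
catch dark px at z=.046 [ 0.57778572 -0.21253934  0.046     ]Traceback (most recent call last):
  File "<stdin>", line 11, in <module>
  File "plan.py", line 6, in down
    b=np.array([[s,c,0],[-c,s,0],[0,0,-1.]]); return R.from_matrix(b)*R.from_rotvec([-tilt,0,0])
                                                     ~~~~~~~~~~~~~^^^
  File "scipy/spatial/transform/_rotation.pyx", line 1143, in scipy.spatial.transform._rotation.Rotation.from_matrix
ValueError: Non-positive determinant (left-handed or null coordinate frame) in rotation matrix 0: [[ 0.0135558   0.99990812  0.        ]
 [-0.99990812  0.0135558   0.        ]
 [ 0.          0.         -1.        ]].
```

```bash
sed -i 's/\[\[s,c,0\],\[-c,s,0\]/[[-s,c,0],[c,s,0]/' plan.py
python3 - <<'E'
from plan import *
L=np.load("lid.npy")
Q=down(L[2]); plan([([L[0],L[1],.20],Q,5),([L[0],L[1],.07],Q,2)])
E
```

```text
-0.170 -0.135 0.013 0.000 -0.000 0.016; -0.340 -0.271 0.025 0.000 -0.000 0.032; -0.509 -0.406 0.038 0.000 -0.000 0.048; -0.679 -0.542 0.050 0.000 -0.000 0.064; -0.849 -0.677 0.063 0.000 -0.000 0.080
-0.198 -0.089 0.012 0.000 -0.000 0.016; -0.396 -0.178 0.025 0.000 -0.000 0.032; -0.594 -0.266 0.037 0.000 -0.000 0.047; -0.792 -0.355 0.050 0.000 -0.000 0.063; -0.990 -0.444 0.062 0.000 -0.000 0.079
-0.214 -0.037 0.013 0.000 -0.000 0.016; -0.428 -0.075 0.025 0.000 -0.000 0.032; -0.641 -0.112 0.038 0.000 -0.000 0.048; -0.855 -0.150 0.050 0.000 -0.000 0.064; -1.069 -0.187 0.063 0.000 -0.000 0.080Traceback (most recent call last):
  File "<stdin>", line 3, in <module>
  File "plan.py", line 15, in plan
    assert abs(s).max()<=1
           ^^^^^^^^^^^^^^^
AssertionError
```

Run:
```python
from plan import *
L=np.load("lid.npy")
Q=down(L[2]); plan([([L[0],L[1],.20],Q,6),([L[0],L[1],.07],Q,2)])
```

```text
-0.141 -0.113 0.010 0.000 -0.000 0.013; -0.283 -0.226 0.021 0.000 -0.000 0.026; -0.424 -0.338 0.031 0.000 -0.000 0.040; -0.566 -0.451 0.042 0.000 -0.000 0.053; -0.707 -0.564 0.052 0.000 -0.000 0.066
-0.162 -0.081 0.010 0.000 -0.000 0.013; -0.324 -0.162 0.021 0.000 -0.000 0.027; -0.485 -0.244 0.031 0.000 -0.000 0.040; -0.647 -0.325 0.042 0.000 -0.000 0.054; -0.809 -0.406 0.052 0.000 -0.000 0.067
-0.175 -0.046 0.011 0.000 -0.000 0.013; -0.350 -0.091 0.021 0.000 -0.000 0.026; -0.525 -0.137 0.032 0.000 -0.000 0.040; -0.700 -0.182 0.042 0.000 -0.000 0.053; -0.875 -0.228 0.053 0.000 -0.000 0.066
-0.181 -0.009 0.010 0.000 -0.000 0.013; -0.361 -0.017 0.021 0.000 -0.000 0.027; -0.542 -0.026 0.031 0.000 -0.000 0.040; -0.722 -0.034 0.042 0.000 -0.000 0.054; -0.903 -0.043 0.052 0.000 -0.000 0.067
-0.179 0.029 0.010 0.000 -0.000 0.013; -0.357 0.059 0.021 0.000 -0.000 0.026; -0.536 0.088 0.031 0.000 -0.000 0.040; -0.714 0.118 0.042 0.000 -0.000 0.053; -0.893 0.147 0.052 0.000 -0.000 0.066
-0.169 0.065 0.010 0.000 -0.000 0.013; -0.338 0.131 0.021 0.000 -0.000 0.027; -0.506 0.196 0.031 0.000 -0.000 0.040; -0.675 0.262 0.042 0.000 -0.000 0.054; -0.844 0.327 0.052 0.000 -0.000 0.067
0.000 -0.000 0.130 0.000 -0.000 -0.000; 0.000 -0.000 0.260 0.000 -0.000 -0.000; 0.000 -0.000 0.390 0.000 -0.000 -0.000; 0.000 -0.000 0.520 0.000 -0.000 -0.000; 0.000 -0.000 0.650 0.000 -0.000 -0.000
0.000 -0.000 0.130 0.000 -0.000 -0.000; 0.000 -0.000 0.260 0.000 -0.000 -0.000; 0.000 -0.000 0.390 0.000 -0.000 -0.000; 0.000 -0.000 0.520 0.000 -0.000 -0.000; 0.000 -0.000 0.650 0.000 -0.000 -0.000
end [0.506  0.1939 0.07  ] [-2.207 -2.235 -0.   ]
```

{"method": "drive_tool", "body": {"increments": "-0.14 -0.11 0.01 0 0 0.013; -0.28 -0.23 0.02 0 0 0.026; -0.42 -0.34 0.03 0 0 0.04; -0.57 -0.45 0.04 0 0 0.053; -0.707 -0.564 0.052 0 0 0.066", "jaw": -0.3}}

```text
time: 1.18
ee_pos: [0.2542, 0.5676, 0.2262]
eef_rot: [0.801, 3.038, 0.001]
contact_force: [-0.4, 0.2, -0.1]
opening: 0.649
grip_force: 0.0
```

{"method": "drive_tool", "body": {"increments": "-0.16 -0.08 0.01 0 0 0.013; -0.32 -0.16 0.02 0 0 0.027; -0.49 -0.24 0.03 0 0 0.04; -0.65 -0.33 0.04 0 0 0.054; -0.809 -0.406 0.052 0 0 0.067"}}

```text
time: 1.8
ee_pos: [0.3043, 0.4928, 0.2209]
eef_rot: [-1.115, -2.937, -0.0]
contact_force: [-0.7, 0.0, 0.4]
opening: 0.651
grip_force: 0.0
```

{"method": "drive_tool", "body": {"increments": "-0.18 -0.05 0.01 0 0 0.013; -0.35 -0.09 0.02 0 0 0.026; -0.53 -0.14 0.03 0 0 0.04; -0.7 -0.18 0.04 0 0 0.053; -0.875 -0.228 0.053 0 0 0.066"}}

```text
time: 2.42
ee_pos: [0.3549, 0.418, 0.2156]
eef_rot: [-1.412, -2.806, -0.0]
contact_force: [0.3, 0.2, -0.3]
opening: 0.648
grip_force: 0.0
```

{"method": "drive_tool", "body": {"increments": "-0.18 -0.01 0.01 0 0 0.013; -0.36 -0.02 0.02 0 0 0.027; -0.54 -0.03 0.03 0 0 0.04; -0.72 -0.03 0.04 0 0 0.054; -0.903 -0.043 0.052 0 0 0.067"}}

```text
time: 3.05
ee_pos: [0.4055, 0.343, 0.2104]
eef_rot: [1.699, 2.642, 0.0]
contact_force: [0.9, -0.1, -0.3]
opening: 0.648
grip_force: 0.0
```

{"method": "drive_tool", "body": {"increments": "-0.18 0.03 0.01 0 0 0.013; -0.36 0.06 0.02 0 0 0.026; -0.54 0.09 0.03 0 0 0.04; -0.71 0.12 0.04 0 0 0.053; -0.893 0.147 0.052 0 0 0.066"}}

```text
time: 3.68
ee_pos: [0.456, 0.2681, 0.2051]
eef_rot: [-1.963, -2.452, -0.0]
contact_force: [-0.6, 1.0, -0.3]
opening: 0.65
grip_force: 0.0
```

{"method": "drive_tool", "body": {"increments": "-0.17 0.07 0.01 0 0 0.013; -0.34 0.13 0.02 0 0 0.027; -0.51 0.2 0.03 0 0 0.04; -0.68 0.26 0.04 0 0 0.054; -0.844 0.327 0.052 0 0 0.067"}}

```text
time: 4.3
ee_pos: [0.5066, 0.1928, 0.1999]
eef_rot: [-2.211, -2.232, -0.0]
contact_force: [-0.4, -0.7, 0.1]
opening: 0.65
grip_force: 0.0
```

{"method": "drive_tool", "body": {"increments": "0 0 0.26 0 0 0; 0 0 0.52 0 0 0; 0 0 0.78 0 0 0; 0 0 0.98 0 0 0; 0 0 1 0 0 0"}}

```text
time: 4.92
ee_pos: [0.5053, 0.1931, 0.0987]
eef_rot: [-2.208, -2.234, 0.005]
contact_force: [-0.2, 0.2, 0.2]
opening: 0.65
grip_force: 0.0
```

{"method": "drive_tool", "body": {"increments": "0 0 0.25 0 0 0; 0 0 0.5 0 0 0; 0 0 0.75 0 0 0; 0 0 0.89 0 0 0; 0 0 0.89 0 0 0"}}

```text
time: 5.55
ee_pos: [0.506, 0.1936, 0.0108]
eef_rot: [-2.208, -2.235, 0.001]
contact_force: [0.4, -0.5, 1.3]
opening: 0.647
grip_force: 0.0
```

{"method": "drive_tool", "body": {"increments": "0 0 0 0 0 0; 0 0 0 0 0 0; 0 0 0 0 0 0; 0 0 0 0 0 0; 0 0 0 0 0 0", "jaw": 1, "grip_force": 60}}

```text
time: 6.18
ee_pos: [0.5067, 0.1942, 0.012]
eef_rot: [2.207, 2.235, 0.003]
contact_force: [-0.4, -0.2, 5.7]
opening: 0.128
grip_force: 60.1
```

{"method": "drive_tool", "body": {"increments": "0 0 0 0 0 0; 0 0 0 0 0 0; 0 0 0 0 0 0; 0 0 0 0 0 0; 0 0 0 0 0 0"}}

```text
time: 6.8
ee_pos: [0.5067, 0.1941, 0.012]
eef_rot: [2.207, 2.235, 0.003]
contact_force: [-0.6, 0.1, 5.2]
opening: 0.131
grip_force: 60.1
```

```bash
cat > tgt.py <<'E'
from plan import *
C=np.array([.5113,-.2243,.183])   # chamber x,y,yaw
OFF=np.array([-.075,0,-.012])     # tongue tip in lid axes relative to TCP
def tcp(tip,tilt,C=C):            # tip in chamber frame (m) -> TCP pose
    Y=R.from_euler("z",C[2]); L=Y*R.from_euler("y",-tilt)
    return np.r_[C[:2],0]+Y.apply(tip)-L.apply(OFF), down(C[2],tilt)
def where(C=C):
    st=bot.get_state(); r=R.from_rotvec(st["eef_rot"]); y=r.apply([0,1,0]); x=r.apply([1,0,0])
    L=R.from_matrix(np.c_[y,x,-r.apply([0,0,1])]) if 0 else None
    B=np.c_[y,x,np.cross(y,x)]; tip=np.array(st["ee_pos"])+B@OFF
    t=R.from_euler("z",C[2]).inv().apply(tip-np.r_[C[:2],0])
    print("tip mm",(t*1e3).round(1),"tilt deg",np.degrees(np.arcsin(y[2])).round(2),"yaw-C",np.degrees(np.arctan2(y[1],y[0])-C[2]).round(2),"F",np.round(st["contact_force"],1),"M",np.round(st["moment"],2),"t",round(st["time"],2),"open",round(st["opening"],3)); return t
E
python3 - <<'E'
from tgt import *
P,Q=tcp([-.045,0,.095],.21); print(P)
plan([([.5067,.1941,.14],down(.0136),2),(P,Q,5)])
E
```

```text
[ 0.53671915 -0.21959566  0.12237086]
0.000 0.000 -0.128 0.000 -0.000 -0.000; 0.000 0.000 -0.256 0.000 -0.000 -0.000; 0.000 0.001 -0.384 0.000 -0.000 -0.000; 0.000 0.001 -0.512 0.000 -0.000 -0.000; 0.000 0.001 -0.640 0.000 -0.000 -0.000
0.000 0.000 -0.128 0.000 -0.000 -0.000; 0.000 0.000 -0.256 0.000 -0.000 -0.000; 0.001 0.001 -0.384 0.000 -0.000 -0.000; 0.001 0.001 -0.512 0.000 -0.000 -0.000; 0.001 0.001 -0.640 0.000 -0.000 -0.000
-0.166 0.010 0.007 -0.003 0.000 -0.002; -0.331 0.020 0.014 -0.005 0.000 -0.004; -0.497 0.030 0.021 -0.008 0.001 -0.007; -0.662 0.040 0.028 -0.010 0.001 -0.009; -0.828 0.050 0.035 -0.013 0.001 -0.011
-0.166 0.004 0.007 -0.003 0.000 -0.002; -0.332 0.008 0.013 -0.005 0.000 -0.004; -0.498 0.011 0.020 -0.008 0.001 -0.007; -0.664 0.015 0.026 -0.010 0.001 -0.009; -0.830 0.019 0.033 -0.013 0.001 -0.011
-0.166 -0.002 0.006 -0.003 0.000 -0.002; -0.332 -0.004 0.012 -0.006 0.000 -0.004; -0.497 -0.006 0.019 -0.008 0.001 -0.006; -0.663 -0.008 0.025 -0.011 0.001 -0.008; -0.829 -0.010 0.031 -0.014 0.001 -0.010
-0.166 -0.007 0.005 -0.003 0.000 -0.002; -0.332 -0.015 0.011 -0.005 0.000 -0.004; -0.497 -0.022 0.016 -0.008 0.001 -0.007; -0.663 -0.030 0.022 -0.010 0.001 -0.009; -0.829 -0.037 0.027 -0.013 0.001 -0.011
-0.166 -0.014 0.005 -0.003 0.000 -0.002; -0.331 -0.027 0.009 -0.005 0.000 -0.004; -0.497 -0.041 0.014 -0.008 0.001 -0.007; -0.662 -0.054 0.018 -0.010 0.001 -0.009; -0.828 -0.068 0.023 -0.013 0.001 -0.011
end [ 0.5367 -0.2196  0.1223] [1.917 2.304 0.241]
```

{"method": "drive_tool", "body": {"increments": "0 0 -0.1 0 0 0; 0 0 -0.2 0 0 0; 0 0 -0.35 0 0 0; 0 0 -0.5 0 0 0; 0 0 -0.64 0 0 0"}}

```text
time: 7.42
ee_pos: [0.5061, 0.1939, 0.0763]
eef_rot: [2.207, 2.235, 0.001]
contact_force: [-0.0, 0.5, -1.7]
opening: 0.128
grip_force: 59.0
```

{"method": "drive_tool", "body": {"increments": "0 0 -0.13 0 0 0; 0 0 -0.26 0 0 0; 0 0 -0.38 0 0 0; 0 0 -0.51 0 0 0; 0 0 -0.64 0 0 0"}}

```text
time: 8.05
ee_pos: [0.5059, 0.1938, 0.1398]
eef_rot: [-2.207, -2.235, 0.0]
contact_force: [0.4, -0.2, -0.9]
opening: 0.127
grip_force: 59.0
```

{"method": "drive_tool", "body": {"increments": "-0.1 0.01 0.01 -0.003 0 -0.002; -0.28 0.02 0.01 -0.005 0 -0.004; -0.46 0.03 0.02 -0.008 0.001 -0.007; -0.65 0.04 0.03 -0.01 0.001 -0.009; -0.828 0.05 0.035 -0.013 0.001 -0.011"}}

```text
time: 8.68
ee_pos: [0.5113, 0.1085, 0.1348]
eef_rot: [2.152, 2.252, 0.046]
contact_force: [1.0, 1.4, -2.1]
opening: 0.126
grip_force: 59.0
```

{"method": "drive_tool", "body": {"increments": "-0.166 0 0.01 -0.003 0 -0.002; -0.332 0.01 0.01 -0.005 0 -0.004; -0.498 0.01 0.02 -0.008 0.001 -0.007; -0.664 0.015 0.026 -0.01 0.001 -0.009; -0.83 0.02 0.033 -0.013 0.001 -0.011"}}

```text
time: 9.3
ee_pos: [0.5171, 0.026, 0.1314]
eef_rot: [2.094, 2.269, 0.094]
contact_force: [0.3, 0.1, -1.6]
opening: 0.124
grip_force: 59.0
```

{"method": "drive_tool", "body": {"increments": "-0.166 0 0.006 -0.003 0 -0.002; -0.332 0 0.012 -0.006 0 -0.004; -0.497 -0.01 0.019 -0.008 0.001 -0.006; -0.663 -0.01 0.025 -0.011 0.001 -0.008; -0.829 -0.01 0.031 -0.014 0.001 -0.01"}}

```text
time: 9.93
ee_pos: [0.5228, -0.0565, 0.1279]
eef_rot: [2.038, 2.279, 0.145]
contact_force: [0.3, -0.7, 0.2]
opening: 0.13
grip_force: 59.0
```

{"method": "drive_tool", "body": {"increments": "-0.166 -0.01 0.005 -0.003 0 -0.002; -0.332 -0.015 0.011 -0.005 0 -0.004; -0.497 -0.02 0.016 -0.008 0.001 -0.007; -0.663 -0.03 0.022 -0.01 0.001 -0.009; -0.829 -0.037 0.027 -0.013 0.001 -0.011"}}

```text
time: 10.55
ee_pos: [0.5286, -0.1391, 0.1244]
eef_rot: [1.979, 2.293, 0.191]
contact_force: [-0.1, -0.2, -1.4]
opening: 0.127
grip_force: 59.0
```

{"method": "drive_tool", "body": {"increments": "-0.2 -0.02 0.005 -0.003 0 -0.002; -0.4 -0.03 0.01 -0.005 0 -0.004; -0.6 -0.045 0.014 -0.008 0.001 -0.007; -0.76 -0.06 0.02 -0.01 0.001 -0.009; -0.828 -0.068 0.023 -0.013 0.001 -0.011"}}

```text
time: 11.18
ee_pos: [0.5346, -0.2221, 0.121]
eef_rot: [1.921, 2.302, 0.236]
contact_force: [-0.2, 0.8, -1.1]
opening: 0.127
grip_force: 59.0
```

Run:
```python
from tgt import *
from h import capture
import cv2
where()
a=capture("side")[120:330,230:430,::-1];b=capture("top")[190:310,310:440,::-1]
f=lambda i:cv2.resize(i,(int(i.shape[1]*580/i.shape[0]*.6),348),interpolation=cv2.INTER_CUBIC)
cv2.imwrite("pics/pre.png",cv2.hconcat([f(a),f(b)]))
```

```text
tip mm [-47.7  -1.9  93.9] tilt deg 11.83 yaw-C -0.15 F [-0.2  0.8 -1.1] M [ 0.04  0.24 -0.01] t 11.18 open 0.127
```

View pics/pre.png

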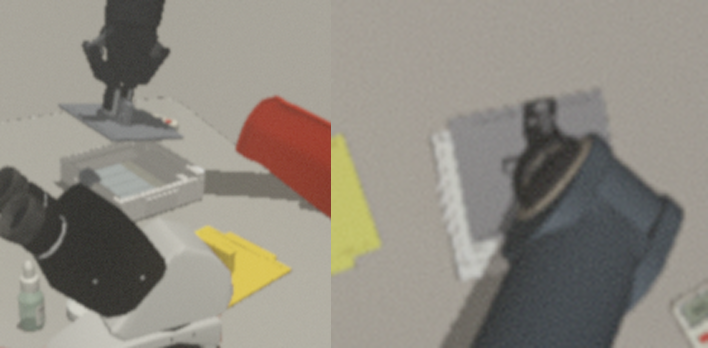

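The side view shows the lid held level in roll, free edge up, above the chamber. The top view shows it over the tray, overlapping it, with the bystanders clear. Lowering next.

Run:
```python
from tgt import *
P,Q=tcp([-.048,0,.050],.21);P2,_=tcp([-.048,0,.034],.21)
plan([(P,Q,1),(P2,Q,1)])
```

```text
0.003 -0.019 0.085 -0.000 0.000 -0.000; 0.006 -0.039 0.171 -0.000 0.000 -0.000; 0.008 -0.058 0.256 -0.001 0.001 -0.001; 0.011 -0.078 0.342 -0.001 0.001 -0.001; 0.014 -0.097 0.427 -0.001 0.001 -0.001
-0.000 -0.007 0.031 -0.000 -0.000 0.000; -0.000 -0.013 0.062 -0.000 -0.000 0.000; -0.000 -0.020 0.094 -0.000 -0.000 0.000; -0.000 -0.026 0.125 -0.000 -0.000 0.000; -0.000 -0.033 0.156 -0.000 -0.000 0.000
end [ 0.5337 -0.2201  0.0614] [1.917 2.306 0.243]
```

{"method": "drive_tool", "body": {"increments": "0.003 -0.02 0.085 0 0 0; 0.006 -0.04 0.17 0 0 0; 0.01 -0.06 0.26 0 0 0; 0.01 -0.09 0.4 -0.001 0.001 -0.001; 0.01 -0.097 0.427 -0.001 0.001 -0.001"}}

```text
time: 11.9
ee_pos: [0.5343, -0.2187, 0.0763]
eef_rot: [1.915, 2.309, 0.244]
contact_force: [0.0, -0.0, -1.0]
opening: 0.129
grip_force: 59.0
```

Run:
```python
from tgt import *
where()
P2,Q=tcp([-.048,0,.034],.21)
plan([(P2,Q,1)])
```

```text
tip mm [-47.3   1.1  49. ] tilt deg 11.95 yaw-C 0.16 F [ 0. -0. -1.] M [-0.11  0.31  0.01] t 11.9 open 0.129
-0.003 -0.008 0.029 -0.000 -0.000 0.000; -0.005 -0.015 0.058 -0.000 -0.000 0.000; -0.008 -0.023 0.086 -0.000 -0.001 0.001; -0.010 -0.030 0.115 -0.000 -0.001 0.001; -0.013 -0.038 0.144 -0.000 -0.001 0.001
end [ 0.5338 -0.2201  0.0614] [1.918 2.305 0.241]
```

{"method": "drive_tool", "body": {"increments": "0 -0.01 0.03 0 0 0; -0.005 -0.015 0.06 0 0 0; -0.01 -0.02 0.09 0 0 0; -0.01 -0.03 0.12 0 -0.001 0.001; -0.013 -0.038 0.144 0 -0.001 0.001"}}

```text
time: 12.52
ee_pos: [0.5347, -0.2204, 0.0628]
eef_rot: [1.916, 2.303, 0.242]
contact_force: [-0.4, 0.1, -0.7]
opening: 0.125
grip_force: 59.0
```

Run:
```python
from tgt import *
from h import *
where()
a=capture("side")[170:260,250:370,::-1];b=capture("top")[215:295,335:415,::-1]
a=cv2.resize(a,None,fx=4.5,fy=4.5,interpolation=cv2.INTER_CUBIC);b=cv2.resize(b,(250,250))
b=cv2.copyMakeBorder(b,0,a.shape[0]-250,0,0,cv2.BORDER_CONSTANT)
cv2.imwrite("pics/low.png",cv2.hconcat([a,b]))
P2,Q=tcp([-.048,0,.032],.21);P3,_=tcp([-.060,0,.032],.21)
plan([(P2,Q,1),(P3,Q,1)])
```

```text
tip mm [-47.1  -0.4  35.4] tilt deg 12.08 yaw-C 0.01 F [-0.4  0.1 -0.7] M [-0.06  0.27  0.08] t 12.53 open 0.125
0.001 -0.003 0.006 0.000 0.000 -0.000; 0.002 -0.006 0.012 0.000 0.000 -0.000; 0.003 -0.008 0.019 0.000 0.001 -0.000; 0.004 -0.011 0.025 0.000 0.001 -0.000; 0.005 -0.014 0.031 0.000 0.001 -0.000
-0.000 -0.023 -0.005 0.000 -0.000 -0.000; -0.000 -0.047 -0.010 0.000 -0.000 -0.000; -0.000 -0.070 -0.015 0.000 -0.000 -0.000; -0.000 -0.094 -0.020 0.000 -0.000 -0.000; -0.000 -0.117 -0.025 0.000 -0.000 -0.000
end [ 0.522  -0.2223  0.0594] [1.918 2.305 0.245]
```

View pics/low.png

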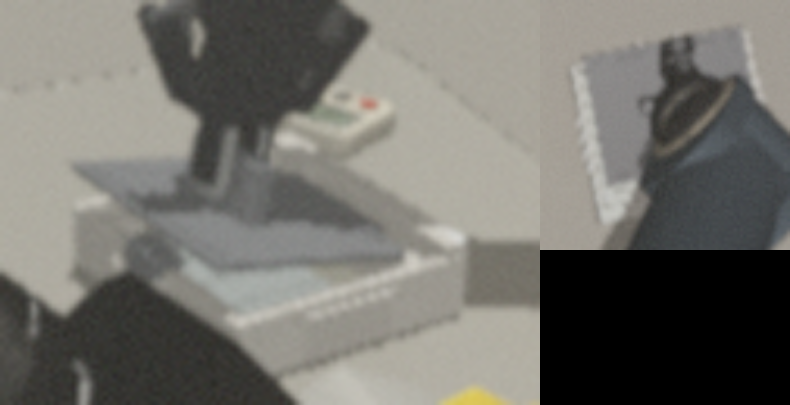

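The lid hangs tilted just inside the tray. Its tongue end at (400,258) in the crop sits just in front of the lip at (440,237), and the side rims look evenly spaced. Lowering and sliding in.

{"method": "drive_tool", "body": {"increments": "0 0 0.006 0 0 0; 0 -0.006 0.012 0 0 0; 0 -0.008 0.019 0 0 0; 0 -0.011 0.025 0 0 0; 0 -0.014 0.031 0 0 0"}}

```text
time: 13.25
ee_pos: [0.5341, -0.2207, 0.0597]
eef_rot: [1.916, 2.303, 0.242]
contact_force: [-0.2, -0.8, -1.6]
opening: 0.127
grip_force: 59.0
```

```bash
python3 -c "
from tgt import *
where()"
```

```text
tip mm [-47.8  -0.6  32.2] tilt deg 12.08 yaw-C 0.0 F [-0.2 -0.8 -1.6] M [-0.01  0.26  0.  ] t 13.25 open 0.127
```

{"method": "drive_tool", "body": {"increments": "0 -0.023 -0.005 0 0 0; 0 -0.047 -0.01 0 0 0; 0 -0.07 -0.015 0 0 0; 0 -0.094 -0.02 0 0 0; 0 -0.117 -0.025 0 0 0"}}

```text
time: 13.88
ee_pos: [0.5221, -0.2229, 0.0597]
eef_rot: [1.916, 2.303, 0.242]
contact_force: [0.5, -0.1, -1.3]
opening: 0.128
grip_force: 59.0
```

```bash
python3 -c "
from tgt import *
where()"
```

```text
tip mm [-60.   -0.6  32.2] tilt deg 12.08 yaw-C -0.01 F [ 0.5 -0.1 -1.3] M [-0.02  0.19  0.03] t 13.88 open 0.128
```

{"method": "drive_tool", "body": {"increments": "0 -0.01 0 0 0 0; 0 -0.02 -0.005 0 0 0; 0 -0.03 -0.007 0 0 0; 0 -0.035 -0.008 0 0 0; 0 -0.035 -0.008 0 0 0"}}

```text
time: 14.5
ee_pos: [0.5193, -0.2235, 0.0599]
eef_rot: [1.916, 2.302, 0.242]
contact_force: [1.2, 0.1, -1.2]
opening: 0.127
grip_force: 58.9
```

```bash
python3 -c "
from tgt import *
where()"
```

```text
tip mm [-62.8  -0.7  32.4] tilt deg 12.13 yaw-C 0.0 F [ 1.2  0.1 -1.2] M [-0.03 -0.14 -0.09] t 14.5 open 0.127
```

{"method": "drive_tool", "body": {"increments": "0 -0.005 0 0 0 0; 0 -0.01 0 0 0 0; 0 -0.015 -0.003 0 0 0; 0 -0.015 -0.003 0 0 0; 0 -0.015 -0.003 0 0 0"}}

```text
time: 15.12
ee_pos: [0.5189, -0.2236, 0.0603]
eef_rot: [1.914, 2.301, 0.244]
contact_force: [5.5, 0.6, -2.4]
opening: 0.129
grip_force: 58.9
```

```bash
python3 -c "
from tgt import *
where()"
```

```text
tip mm [-63.2  -0.8  32.7] tilt deg 12.23 yaw-C 0.02 F [ 5.5  0.6 -2.4] M [ 0.2  -1.12 -0.15] t 15.12 open 0.129
```

```bash
python3 -c "
from tgt import *
s=tcp([-.0643,-.0007,.0323],np.radians(12.1))
plan([(*tcp([-.0625,-.0004,.0315],np.radians(10)),1),(*tcp([-.0622,0,.0305],np.radians(7.5)),1)],s)"
```

```text
0.001 0.004 0.008 0.002 -0.000 0.000; 0.001 0.008 0.016 0.005 -0.000 0.000; 0.002 0.012 0.023 0.007 -0.000 0.000; 0.002 0.016 0.031 0.010 -0.000 0.000; 0.003 0.020 0.039 0.012 -0.000 0.000
0.001 0.001 0.009 0.003 0.000 0.000; 0.002 0.002 0.017 0.006 0.000 0.000; 0.002 0.004 0.026 0.008 0.000 0.000; 0.003 0.005 0.034 0.011 0.000 0.000; 0.004 0.006 0.043 0.014 0.000 0.000
end [ 0.5217 -0.2224  0.0522] [1.954 2.349 0.152]
```

{"method": "drive_tool", "body": {"increments": "0 0.015 0.003 0.002 0 0; 0 0.018 0.01 0.005 0 0; 0.002 0.02 0.02 0.007 0 0; 0.002 0.02 0.031 0.01 0 0; 0.003 0.02 0.039 0.012 0 0"}}

```text
time: 15.75
ee_pos: [0.52, -0.2231, 0.0563]
eef_rot: [1.934, 2.324, 0.199]
contact_force: [2.5, -0.6, 0.3]
opening: 0.127
grip_force: 59.3
```

{"method": "drive_tool", "body": {"increments": "0 0 0.009 0.003 0 0; 0.002 0.002 0.017 0.006 0 0; 0.002 0.004 0.026 0.008 0 0; 0.003 0.005 0.034 0.011 0 0; 0.004 0.006 0.043 0.014 0 0"}}

```text
time: 16.38
ee_pos: [0.5207, -0.2224, 0.0519]
eef_rot: [1.954, 2.348, 0.149]
contact_force: [1.4, -0.7, -0.1]
opening: 0.126
grip_force: 59.3
```

```bash
python3 -c "
from tgt import *
where()"
```

```text
tip mm [-63.2   0.2  30.5] tilt deg 7.32 yaw-C -0.01 F [ 1.4 -0.7 -0.1] M [-0.09 -0.21 -0.08] t 16.38 open 0.126
```

{"method": "drive_tool", "body": {"increments": "0 0 0 0 0 0; 0 0 0 0 0 0; 0 0 0 0 0 0; 0 0 0 0 0 0; 0 0 0 0 0 0", "jaw": 0.4}}

```text
time: 17.0
ee_pos: [0.5211, -0.2224, 0.0522]
eef_rot: [1.954, 2.347, 0.15]
contact_force: [0.3, 0.1, -0.4]
opening: 0.299
grip_force: 0.0
```

{"method": "drive_tool", "body": {"increments": "0 0 -0.1 0 0 0; 0 0 -0.25 0 0 0; 0 0 -0.4 0 0 0; 0 0 -0.5 0 0 0; 0 0 -0.5 0 0 0"}}

```text
time: 17.62
ee_pos: [0.5154, -0.2237, 0.103]
eef_rot: [1.952, 2.346, 0.151]
contact_force: [0.4, -0.4, -0.8]
opening: 0.3
grip_force: 0.0
```

Run:
```python
from tgt import *
from h import *
where()
a=capture("side")[170:260,250:370,::-1]
cv2.imwrite("pics/rest.png",cv2.resize(a,None,fx=5,fy=5,interpolation=cv2.INTER_CUBIC))
Y=R.from_euler("z",C[2]); f=lambda x,z:(np.r_[C[:2],0]+Y.apply([x,0,z]),down(C[2]))
plan([(*f(.039,.09),1),(*f(.039,.056),1)])
```

```text
tip mm [-68.7  -0.1  81.3] tilt deg 7.52 yaw-C -0.0 F [ 0.4 -0.4 -0.8] M [-0.04  0.13  0.05] t 17.62 open 0.3
-0.000 0.067 0.033 0.008 0.000 -0.000; -0.001 0.133 0.067 0.016 0.000 -0.000; -0.001 0.200 0.100 0.025 0.001 -0.000; -0.002 0.266 0.134 0.033 0.001 -0.000; -0.002 0.333 0.167 0.041 0.001 -0.000
-0.000 -0.000 0.068 0.000 -0.000 -0.000; -0.000 -0.000 0.136 0.000 -0.000 -0.000; -0.001 -0.000 0.204 0.000 -0.000 -0.000; -0.001 -0.000 0.272 0.000 -0.000 -0.000; -0.001 -0.000 0.340 0.000 -0.000 -0.000
end [ 0.5497 -0.2172  0.056 ] [2.009e+00 2.415e+00 2.000e-03]
```

View pics/rest.png

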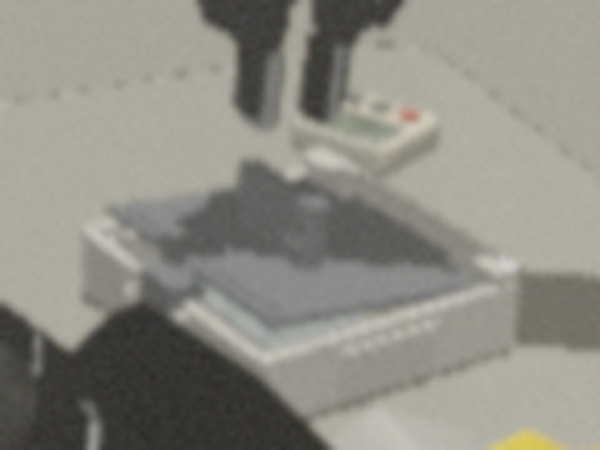

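The lid is hooked under the lip and rests tilted on the catch, at (170,285) in the crop, with the gripper clear. Now shut the fingers and press.

{"method": "drive_tool", "body": {"increments": "0 0.07 0.03 0.008 0 0; 0 0.13 0.06 0.016 0 0; 0 0.2 0.1 0.025 0 0; 0 0.27 0.13 0.033 0 0; 0 0.333 0.167 0.041 0 0", "jaw": 1, "grip_force": 30}}

```text
time: 18.3
ee_pos: [0.5501, -0.2168, 0.0891]
eef_rot: [2.009, 2.415, -0.004]
contact_force: [-0.9, -0.3, 0.4]
opening: -0.002
grip_force: 0.0
```

{"method": "drive_tool", "body": {"increments": "0 0 0.07 0 0 0; 0 0 0.14 0 0 0; 0 0 0.2 0 0 0; 0 0 0.27 0 0 0; 0 0 0.34 0 0 0"}}

```text
time: 18.92
ee_pos: [0.5493, -0.2172, 0.0551]
eef_rot: [2.009, 2.413, -0.001]
contact_force: [-0.3, 0.3, -0.1]
opening: -0.001
grip_force: 0.0
```

{"method": "drive_tool", "body": {"increments": "0 0 0.02 0 0 0; 0 0 0.04 0 0 0; 0 0 0.06 0 0 0; 0 0 0.08 0 0 0; 0 0 0.1 0 0 0"}}

```text
time: 19.55
ee_pos: [0.5499, -0.2175, 0.0459]
eef_rot: [2.008, 2.412, -0.001]
contact_force: [-0.1, -0.7, 3.1]
opening: 0.002
grip_force: 1.8
```

```bash
python3 -c "
from tgt import *
where()"
```

```text
tip mm [-35.8  -0.3  33.8] tilt deg 0.07 yaw-C -0.03 F [-0.1 -0.7  3.1] M [-0.1   0.11 -0.01] t 19.55 open 0.002
```

Contact at z≈0.046, as expected. Pressing on down to about 0.035.

{"method": "drive_tool", "body": {"increments": "0 0 0.02 0 0 0; 0 0 0.04 0 0 0; 0 0 0.06 0 0 0; 0 0 0.07 0 0 0; 0 0 0.08 0 0 0"}}

```text
time: 20.18
ee_pos: [0.5491, -0.2169, 0.0371]
eef_rot: [2.009, 2.414, -0.002]
contact_force: [-0.3, 0.5, 0.4]
opening: 0.005
grip_force: 0.0
```

{"method": "drive_tool", "body": {"increments": "0 0 0.01 0 0 0; 0 0 0.02 0 0 0; 0 0 0.03 0 0 0; 0 0 0.035 0 0 0; 0 0 0.035 0 0 0"}}

```text
time: 20.8
ee_pos: [0.549, -0.2169, 0.0351]
eef_rot: [2.01, 2.415, -0.001]
contact_force: [-2.3, 1.6, 10.5]
opening: 0.0
grip_force: 5.3
```

The force rose, dropped at the snap, then rose again at z=0.035, which is the closed height. Retreating to check.

{"method": "drive_tool", "body": {"increments": "0 0 -0.2 0 0 0; 0 0 -0.4 0 0 0; 0 0 -0.6 0 0 0; 0 0 -0.8 0 0 0; 0 0 -1 0 0 0"}}

```text
time: 21.42
ee_pos: [0.5496, -0.2172, 0.1356]
eef_rot: [2.008, 2.412, -0.001]
contact_force: [-0.4, 0.5, -0.4]
opening: 0.002
grip_force: 0.0
```

{"method": "drive_tool", "body": {"increments": "0 -0.2 -0.1 0 0 0; 0 -0.4 -0.2 0 0 0; 0 -0.6 -0.3 0 0 0; 0 -0.8 -0.4 0 0 0; 0 -0.9 -0.5 0 0 0"}}

```text
time: 22.05
ee_pos: [0.46, -0.2337, 0.1851]
eef_rot: [2.01, 2.412, -0.001]
contact_force: [0.0, -0.3, 0.1]
opening: 0.004
grip_force: 0.0
```

Run:
```python
from h import *
a=capture("side")[170:260,250:370,::-1];b=capture("top")[215:305,335:455,::-1]
f=lambda i:cv2.resize(i,(400,300),interpolation=cv2.INTER_CUBIC)
s=capture("side")[:,:,::-1]
cv2.imwrite("pics/end.png",cv2.vconcat([cv2.hconcat([f(a),f(b)]),cv2.hconcat([f(s),f(capture("top")[:,:,::-1])])]))
```

```text
(no output)
```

View pics/end.png

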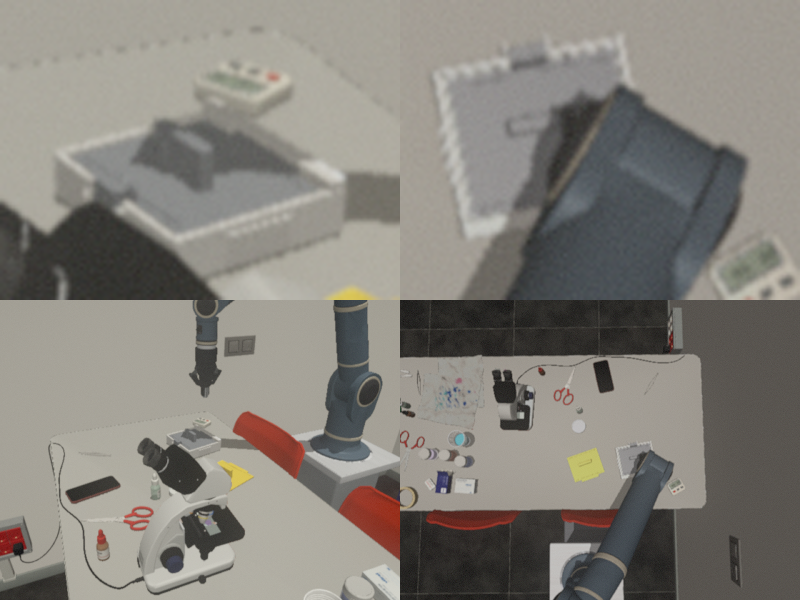

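The crop at the upper left shows the lid lying flat inside the rims, with the catch over its free edge at (115,195). The timer, dropper and petri dish are where they were. Handing in.

```bash
python3 -c "
from bench import workorder
print(workorder.finish_job())"
```

```text
the job is handed in; nothing more can be done
None
```

The lid was hooked under the lip while tilted, swung down and pressed until the catch snapped. It now lies flat and home, the bystanders were not moved, and the job was handed in at about 22 s.

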